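# Wheel nuts under the inspection lamp

### The job

Carry the blue tray of wheel nuts to the inspection bin, tip all five nuts into the bin and gently set the empty tray back down upright on the bench. Then draw the orange lamp up out of its charging dock, turn it so that its light panel faces down, and finish while still holding it there, steady over the middle of the bin and clear of everything else, the panel some 10 to 20 cm above the bin's floor, so that the nuts can be checked. Leave the other things on the bench where they are.

Things in the scene. Friction and masses are not known exactly. Their poses are not given: they have to be found in the camera images.
- tray: Loose blue sheet-metal tray, 0.36 kg, 156 mm long (x), 134 mm wide (y), 94 mm high. Origin: centre of underside, z up. Floor 3 mm thick, 52 mm wide; along both long sides a flare rises at 20 degrees to an open edge at y = +-66, z = 17 mm: tipped about its x axis, nuts slide out over that edge by 60 to 65 degrees. Ends: plates 26 mm high, with 36 mm wide uprights that carry the grip bar.
- tray_grip (a point): Centre of the tray's grip bar, 80 mm above the tray's underside. The bar is pale wood, runs along the tray's x axis for 150 mm, 18 mm wide (tray y) and 24 mm tall, with free space round it and 50 mm clear below it above the nuts.
- nut1: Chrome closed-end wheel nut, hexagon 21 mm across flats, 28.5 mm long, 45 g, friction about 0.6 on metal. Origin: centre of its flat seat end, z towards the domed end. Starts standing on the tray's floor.
- nut2: Chrome closed-end wheel nut, hexagon 21 mm across flats, 28.5 mm long, 45 g, friction about 0.6 on metal. Origin: centre of its flat seat end, z towards the domed end. Starts standing on the tray's floor.
- nut3: Chrome closed-end wheel nut, hexagon 21 mm across flats, 28.5 mm long, 45 g, friction about 0.6 on metal. Origin: centre of its flat seat end, z towards the domed end. Starts standing on the tray's floor.
- nut4: Chrome closed-end wheel nut, hexagon 21 mm across flats, 28.5 mm long, 45 g, friction about 0.6 on metal. Origin: centre of its flat seat end, z towards the domed end. Starts standing on the tray's floor.
- nut5: Chrome closed-end wheel nut, hexagon 21 mm across flats, 28.5 mm long, 45 g, friction about 0.6 on metal. Origin: centre of its flat seat end, z towards the domed end. Starts standing on the tray's floor.
- bin: Inspection bin, fixed to the bench: open-topped metal pan, white inside, outside 220 mm (x) by 190 mm (y) by 60 mm high, walls and floor 4 mm. Origin: centre of its underside, z up.
- dock: Charging dock fixed to the bench: black base 100 (x) by 90 (y) by 15 mm high, in its middle a grey pocket 48 (x) by 62 mm (y) outside, rim 45 mm above the bench, 30 mm deep, about 2 mm of play all round the lamp. Origin: centre of its underside, z up; its axes agree with those of the docked lamp.
- lamp: Loose orange lamp with black ends, 0.17 kg: a block 28 (x) by 42 (y) by 130 mm (z). Origin: centre of its foot, z to its top end. Stands upright in the dock, foot 15 mm above the bench; draws straight up, free after 30 mm. Light panel on its -x face: it faces straight down when the lamp's x axis points straight up. The sides at y = +-21 mm are free for fingers.
- lens (a point): Centre of the lamp's pale light panel, on its -x face: at x = -16 mm, z = 78 mm in the lamp's frame. The panel is 30 mm by 66 mm (along lamp z).
- socket: Dark steel impact socket standing on the bench, 30 mm across, 49 mm high; bystander. Origin: centre of its underside.
- dustcap: Bright steel hub dust cap, 34 mm across, 31 mm high; bystander. Origin: centre of its underside.
- pads: Two dark stacked brake pads, 58 by 126 mm (long along y), 33 mm high; bystander. Origin: centre of the underside.
- spraycan: Green spray can with a red cap, 66 mm across, 190 mm high; bystander. Origin: centre of its underside.
- pastejar: Yellow jar with a black lid, 80 mm across, 85 mm high; bystander. Origin: centre of its underside.
- spanner: Steel spanner lying on the bench, 200 mm long along its x axis; bystander. Origin: centre of its underside.
Not all that is in view belongs to the job. Leave any red look-alike of the tray alone. What is shaped like the dock but turquoise is not meant.

How it is judged:
By the outcome, as a careful person would: the job done as asked, in the order asked, and still so for the second after the job is handed in, while the arm keeps its last pose, push and grip.
It also fails if it takes over 72 s, if anything falls off the work surface, if the arm or the gripper's body presses on something with over 40 N, if the wrist force passes 120 N, or if a joint passes its speed limit or range.

### The arm

A 7-joint arm with a two-finger parallel gripper is mounted at the origin on the work surface. World frame = base frame: x ahead of the robot, y to its left, z up, the work surface at z = 0. Lengths are in m, angles in degrees, forces in N, time in s.
With the tool pointing down it reaches from about 0.35 to 0.775 m from the base axis. Payload 3.1 kg.
Tool frame: the origin (TCP) lies midway between the tips of the shut fingers; the grasp point (between the pads) lies 19 mm behind it (tcp_to_grasp is the distance from the TCP to the grasp point, in m); y points along the fingers, z is the direction in which the jaws open and shut, and the axes are right-handed (so a half turn about y gives the same grasp; the last joint's range is limited). The gripper opens to 85 mm and grips with 20 to 120 N. Pads are 22 mm wide; open, the fingers measure 114 mm over their backs; the gripper's body (76 mm by 85 mm) begins 54 mm behind the grasp point. The pads swing forward as they close: fully open they stand 13 mm farther back than shut.
Start: joints at [-2.389, 17.813, 0.802, 86.603, -0.252, 75.585, -1.558], TCP at [0.55, 0, 0.231] pointing down, gripper open.
Joint ranges: [-154.91, 154.91], [-16.99, 109.72], [-72.82, 74.43], [7.12, 147.25], [-82.49, 262.49], [11.32, 116.49], [-174.64, 174.64]. Speed limits (degrees/s): [159.86, 159.86, 180, 180, 180, 180, 180].

### API

Orientations are given as a 3x3 rotation matrix whose columns are the frame's x, y, z axes.
In Python, from cell import * gives the robot as it stands. The module is installed in compiled form; this text tells all that it offers. Calls block until the motion is done:
- move_ptp(position, orientation): joint-space move of the TCP to a pose.
- move_l(position, ori=None, feed=0.15, stop_force=None): straight line of the TCP; ori=None keeps the orientation; feed is the mean speed in m/s. With stop_force (N) it stops when the force on the tool has changed by that much, and returns True; else False.
- goto_joints(angles): joint-space move.
- command_gripper(opening, squeeze=None): opening from 0.0 (shut) to 1.0 (fully open); squeeze is the grip in N (None keeps the last); returns when the fingers have stopped.
- sleep(seconds).
- inverse_kinematics(position, orientation): joint angles nearest the present ones, or None.
- state(): the state.
- grab_frame(name): name is "scene" or "side" or "wrist"; returns (picture, depth): 400x640x3 uint8, red, green, blue; 400x640 float32, m along the optical axis (not along the pixel's ray), 0 where there is no reading.
- camera_params(name): a dict with "K" (3x3 intrinsics, pixels), "rvec" (rotation vector, rad) and "tvec" (3), from world to camera coordinates, as OpenCV has them. Camera axes: x right, y down, z forward; pixel columns grow to the right and rows downward; lengths in m; the calibration is good to about 2 mm. The wrist camera is an equidistant fisheye: a pixel r from the principal point sees the ray r / f radians off the axis. A picture is of the moment at which its call begins: read the wrist's pose just before it. camera_params takes no time and is no camera call; for the wrist camera it gives the pose at the moment of the call.
A pose or a line that the arm cannot do raises IKError and nothing moves.
- job_done(): hands the job in, once; it reports no verdict.
Trained networks look in the newest picture that a camera, given by its name, has taken for a name from the list of things; names that differ only in an ending like _2 or _b are one class to them, and where a whole thing is asked for, a point or a joint stands for the part that bears it (a point fixed in the world has none). Each returns a list of dicts, best first, with "score" (0 to 1); they miss things now and then, are a little off and sometimes report something else, mostly with a low value. They report only what shows in the picture. A call takes as long as a camera call. They do not tell look-alikes from the thing itself.
- find_in(camera, name): "box" ([centre column, centre row, width, height] in pixels, round what is visible of it).
- place_of(camera, name): "point" ([column, row] in pixels: a listed point, or the origin of a listed thing).
The state is a dict: "time_s": time; "joint_positions": joint angles; "joint_velocities": joint speeds; "effort": joint torques, N m; "ee_pos": TCP position; "tcp_rot": TCP orientation; "contact_force": force on the tool from outside, world axes, zero at the start; "wrist_torque": the same for the moment, N m; "grip_width": opening from 0.0 (shut) to 1.0 (fully open).
Only numpy, scipy, OpenCV 4.12 (cv2) and the standard library are available. Lean on these libraries where they do the work, as an engineer would, in place of code of your own. Each camera call takes 0.05 s, during which the arm holds its last target.

## Working session

There is one attempt and no reset: what is moved stays moved. The work goes in short steps, each a Python script; the robot and the scene stay as the last script left them, time stands still between calls to the robot, and variables do not carry over. Pictures are saved under pics/ and viewed, and the job is handed in when it is done.

```bash
ls; mkdir -p pics; python3 - <<'E'
from cell import *
import cv2,numpy as np
s=state(); print(s['time_s'],s['ee_pos'],np.round(s['tcp_rot'],3).tolist(),s['grip_width'])
try: print(tcp_to_grasp)
except Exception as e: print(e)
for c in ["scene","side","wrist"]:
    im,d=grab_frame(c); cv2.imwrite(f"pics/{c}0.png",im[:,:,::-1]); np.save(f"{c}0.npy",d)
    p=camera_params(c); print(c,np.round(p['K'],1).tolist(),p['rvec'],p['tvec'])
print(state()['time_s'])
E
```

```text
pics
0.0 [5.49262793e-01 6.83082716e-06 2.30193593e-01] [[0.0, -0.002, 1.0], [-1.0, -0.0, 0.0], [0.0, -1.0, -0.002]] 0.9963664770609275
0.0187
scene [[372.6, 0.0, 324.7], [0.0, 372.6, 198.7], [0.0, 0.0, 1.0]] [ 1.96255719  1.04906928 -0.55280478] [-0.3035915  -0.16535818  1.59017355]
side [[455.2, 0.0, 315.5], [0.0, 455.2, 197.2], [0.0, 0.0, 1.0]] [ 2.07339618 -0.14097004  0.11441953] [-0.50453728  0.11042151  1.3410806 ]
wrist [[309.7, 0.0, 320.3], [0.0, 309.7, 198.5], [0.0, 0.0, 1.0]] [-2.87371929e+00 -6.54563789e-04  1.91446168e-03] [-0.5486991  -0.03391316  0.37801586]
0.15
```

View pics/scene0.png

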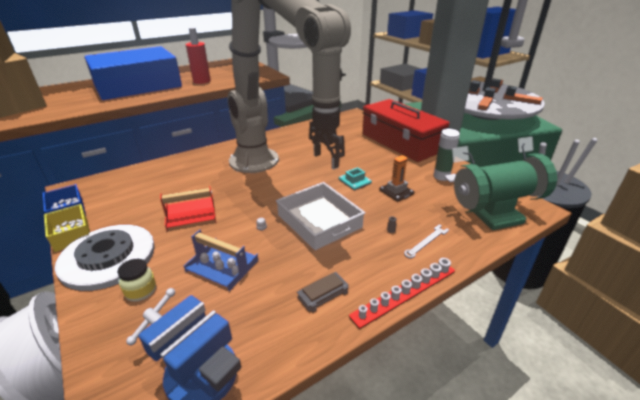

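View pics/side0.png

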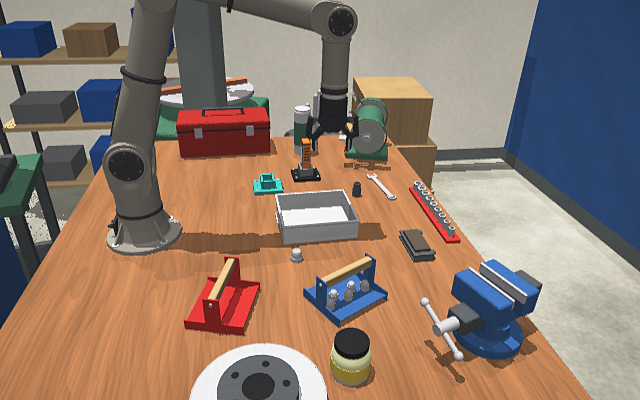

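View pics/wrist0.png

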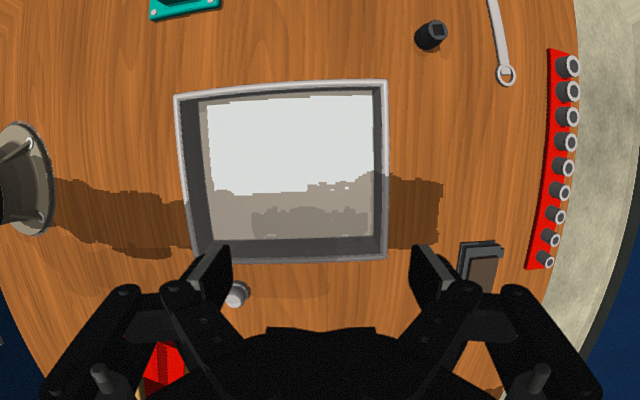

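```bash
cat > h.py <<'E'
from cell import *
import cv2,numpy as np
def cam(c):
    p=camera_params(c); R,_=cv2.Rodrigues(np.array(p['rvec'],float)); return np.array(p['K']),R,np.array(p['tvec'],float).ravel()
def unproj(c,u,v,z):
    K,R,t=cam(c); u=np.asarray(u,float);v=np.asarray(v,float)
    x=(u-K[0,2])/K[0,0]; y=(v-K[1,2])/K[1,1]
    if c=='wrist':
        r=np.hypot(x,y)+1e-12; s=np.tan(r)/r; x=x*s;y=y*s
    P=np.stack([x*z,y*z,z+0*x],-1)
    return (P-t)@R
def onplane(c,u,v,h):
    a=unproj(c,u,v,1.0); K,R,t=cam(c); o=-R.T@t
    d=a-o; return o+d*((h-o[2])/d[...,2:3] if d.ndim>1 else (h-o[2])/d[2])
def cloud(c,d):
    v,u=np.mgrid[:d.shape[0],:d.shape[1]]
    P=unproj(c,u,v,d); P[d<=0]=np.nan; return P
def proj(c,P):
    K,R,t=cam(c); q=np.atleast_2d(P)@R.T+t
    x=q[:,0]/q[:,2];y=q[:,1]/q[:,2]
    return np.c_[K[0,0]*x+K[0,2],K[1,1]*y+K[1,2]]
E
python3 - <<'E'
from h import *
for c in ["scene","side","wrist"]:
    K,R,t=cam(c); print(c,'pos',-R.T@t)
D={c:np.load(c+'0.npy') for c in ["scene","side","wrist"]}
hs=dict(tray=0,tray_grip=.08,nut=0.003,bin=0,dock=0,lamp=.015,lens=.093,socket=0,dustcap=0,pads=0,spraycan=0,pastejar=0,spanner=0)
for n in hs:
  nn=n if n!='nut' else 'nut1'
  for c in ["scene","side"]:
    r=place_of(c,nn)
    for q in r[:5]:
        if q['score']<.3: continue
        u,v=q['point']; print(n,c,round(q['score'],2),np.round([u,v]),np.round(onplane(c,u,v,hs[n]),3))
print(state()['time_s'])
E
```

```text
scene pos [ 1.33729787 -0.52935302  0.76130338]
side pos [ 0.3160352  -1.17985112  0.75717965]
wrist pos [0.54919162 0.0674986  0.37275905]
tray scene 0.64 [220. 266.] [ 0.531 -0.349  0.   ]
tray scene 0.55 [191. 216.] [ 0.247 -0.346  0.   ]
tray side 0.93 [340. 295.] [ 0.523 -0.333  0.   ]
tray side 0.65 [226. 308.] [ 0.244 -0.344 -0.   ]
tray_grip scene 0.83 [185. 194.] [ 0.233 -0.343  0.08 ]
tray_grip scene 0.81 [218. 244.] [ 0.528 -0.343  0.08 ]
tray_grip side 0.88 [343. 273.] [ 0.521 -0.346  0.08 ]
tray_grip side 0.85 [221. 281.] [ 0.238 -0.341  0.08 ]
nut scene 0.52 [206. 262.] [ 0.496 -0.378  0.003]
nut scene 0.52 [229. 269.] [ 0.557 -0.333  0.003]
nut scene 0.51 [222. 268.] [ 0.545 -0.348  0.003]
nut scene 0.47 [219. 257.] [ 0.496 -0.341  0.003]
nut scene 0.45 [233. 273.] [ 0.581 -0.33   0.003]
nut side 0.55 [349. 299.] [ 0.54  -0.35   0.003]
nut side 0.5 [327. 308.] [ 0.482 -0.377  0.003]
bin scene 0.91 [320. 222.] [0.516 0.002 0.   ]
bin scene 0.56 [140. 291.] [ 0.499 -0.56   0.   ]
bin side 0.73 [314. 226.] [ 0.504 -0.007  0.   ]
dock scene 0.94 [398. 194.] [0.537 0.332 0.
[... 710 characters left out ...]
[ 0.439 -0.18   0.   ]
dustcap side 0.65 [296. 260.] [ 0.431 -0.174  0.   ]
pads scene 0.79 [322. 294.] [ 0.779 -0.163  0.   ]
pads scene 0.55 [220. 245.] [ 0.443 -0.316  0.   ]
pads side 0.61 [414. 251.] [ 0.768 -0.172  0.   ]
pads side 0.58 [293. 261.] [ 0.421 -0.181  0.   ]
spraycan scene 0.87 [442. 178.] [0.546 0.556 0.   ]
spraycan side 0.61 [301. 154.] [0.53  0.542 0.   ]
spraycan side 0.46 [364. 293.] [ 0.583 -0.332  0.   ]
pastejar scene 0.83 [140. 291.] [ 0.499 -0.56   0.   ]
pastejar side 0.93 [346. 368.] [ 0.491 -0.551  0.   ]
pastejar side 0.43 [304. 174.] [0.52  0.355 0.   ]
spanner scene 0.76 [423. 241.] [0.775 0.216 0.   ]
spanner side 0.68 [383. 188.] [0.787 0.213 0.   ]
1.45
```

```bash
python3 - <<'E'
from h import *
D={c:np.load(c+'0.npy') for c in ["scene","side"]}
for c in D:
    im=cv2.imread(f'pics/{c}0.png'); P=cloud(c,D[c]); hsv=cv2.cvtColor(im,cv2.COLOR_BGR2HSV)
    def show(name,ctr,r,zlo,zhi,extra=None):
        m=(np.hypot(P[...,0]-ctr[0],P[...,1]-ctr[1])<r)&(P[...,2]>zlo)&(P[...,2]<zhi)
        if extra is not None: m&=extra
        q=P[m]
        if len(q)<5: print(c,name,len(q));return
        (rc,rs,ra)=cv2.minAreaRect((q[:,:2]*1000).astype(np.float32))
        w,V=np.linalg.eigh(np.cov(q[:,:2].T)); a=np.degrees(np.arctan2(V[1,1],V[0,1]))
        print(c,name,len(q),'rect',np.round(rc,1),np.round(rs,1),round(ra,1),'pca',round(a,1),'z',np.round(np.percentile(q[:,2],[1,50,99]),3),'mean',np.round(q.mean(0),3))
    show('bar',(.525,-.343),.12,.066,.1,(hsv[...,0]<30)&(hsv[...,1]>40))
    show('trayall',(.525,-.343),.13,.01,.1)
    show('lamp',(.52,.335),.06,.055,.16)
    show('lamptop',(.52,.335),.06,.138,.16)
    show('dock',(.53,.335),.09,.006,.03)
    show('bin',(.505,0),.17,.045,.075)
    show('turq',(.36,.27),.09,.006,.06)
    show('jar',(.495,-.555),.07,.02,.12)
    show('cap',(.435,-.178),.05,.008,.05)
    show('can',(.54,.55),.08,.02,.25)
    show('sock',(.69,.18),.05,.01,.25)
c=cv2.imread('pics/side0.png')
a=cv2.resize(c[240:340,280:420],None,fx=4,fy=4,interpolation=cv2.INTER_CUBIC)
b=cv2.resize(c[125:195,240:330],None,fx=4,fy=4,interpolation=cv2.INTER_CUBIC)
o=np.zeros((700,560,3),np.uint8); o[:400]=a; o[410:690,:360]=b
cv2.imwrite('pics/crop1.png',cv2.resize(o,None,fx=.85,fy=.85))
c=cv2.imread('pics/scene0.png')
cv2.imwrite('pics/crop2.png',np.hstack([cv2.resize(c[220:300,170:270],(500,400)),cv2.resize(c[145:209,345:415],(300,400))]))
E
```

```text
scene bar 423 rect [ 530.9 -344.6] [159.4  37. ] 29.5 pca -149.7 z [0.071 0.09  0.094] mean [ 0.531 -0.349  0.087]
scene trayall 1696 rect [ 532.8 -345.5] [162.  133.7] 30.1 pca -144.7 z [0.01  0.028 0.094] mean [ 0.543 -0.351  0.045]
scene lamp 314 rect [523.6 331.7] [46. 35.] 88.0 pca 68.1 z [0.056 0.106 0.146] mean [0.529 0.326 0.105]
scene lamptop 55 rect [522.9 330.5] [31.3 41.8] 14.6 pca 84.5 z [0.138 0.143 0.147] mean [0.526 0.329 0.143]
scene dock 305 rect [524.4 332.2] [103.   91.5] 5.0 pca -137.2 z [0.006 0.014 0.029] mean [0.54  0.32  0.015]
scene bin 873 rect [509.3   0.9] [230.3 199.9] 2.6 pca 177.6 z [0.045 0.058 0.064] mean [0.514 0.004 0.056]
scene turq 426 rect [379.6 250.3] [ 91.8 102.9] 89.2 pca -135.4 z [0.007 0.019 0.047] mean [0.389 0.243 0.024]
scene jar 1128 rect [ 501.8 -557.4] [77.2 75.4] 53.6 pca 88.2 z [0.021 0.067 0.087] mean [ 0.515 -0.558  0.064]
scene cap 90 rect [ 433.5 -174.7] [29.  28.6] 18.2 pca 65.2 z [0.008 0.023 0.033] mean [ 0.438 -0.176  0.021]
scene can 786 rect [539.  557.8] [63.3 66.6] 74.4 pca -148.2 z [0.024 0.12  0.192] mean [0.549 0.543
[... 626 characters left out ...]
 z [0.006 0.014 0.029] mean [0.517 0.315 0.015]
side bin 962 rect [508.1   1.8] [229.  207.4] 2.2 pca 91.5 z [0.045 0.057 0.064] mean [ 0.512 -0.004  0.056]
side turq 471 rect [377.2 251.2] [103.2 100.2] 0.9 pca 165.8 z [0.007 0.017 0.047] mean [0.375 0.239 0.023]
side jar 1814 rect [ 482.8 -568.7] [105.9  76.1] 26.6 pca 172.1 z [0.021 0.072 0.088] mean [ 0.49  -0.575  0.065]
side cap 126 rect [ 429.1 -174.7] [29.9 31.1] 50.3 pca 172.6 z [0.009 0.024 0.033] mean [ 0.429 -0.179  0.022]
side can 523 rect [535.5 555.2] [69. 67.] 46.1 pca 163.1 z [0.023 0.133 0.192] mean [0.526 0.54  0.127]
side sock 106 rect [676.4 162. ] [26.5 29. ] 16.4 pca 164.2 z [0.01  0.032 0.052] mean [0.675 0.159 0.032]
```

View pics/crop1.png

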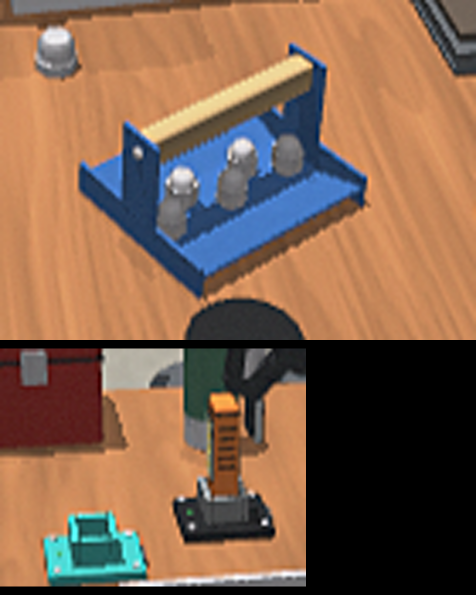

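View pics/crop2.png

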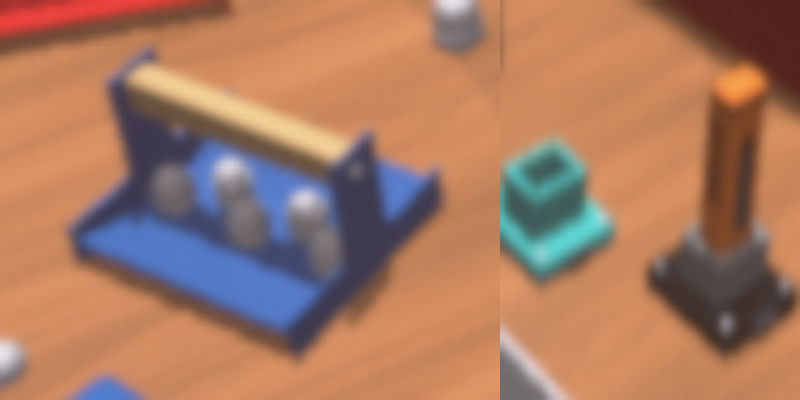

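```bash
cat >> h.py <<'E'
def toolR(phi,th,s):
    """pour heading phi (deg), tip th; tray y->h. tool x = s*trayx"""
    p=np.radians(phi);t=np.radians(th)
    h=np.array([np.cos(p),np.sin(p),0]); X=np.array([np.sin(p),-np.cos(p),0]) # X x h = Z
    y=np.array([-np.sin(t)*h[0],-np.sin(t)*h[1],-np.cos(t)])
    x=s*X; return np.column_stack([x,y,np.cross(x,y)])
E
python3 - <<'E'
from h import *
G=tcp_to_grasp
def ik(p,R):
    try: return inverse_kinematics(list(p),R.tolist())
    except Exception as e: return None
print('t',state()['time_s'])
for phi0 in (120,-60):
  for s in (1,-1):
    R=toolR(phi0,0,s); g=np.array([.531,-.344,.080]); print('grasp',phi0,s,[ik(g+G*R[:,1]+[0,0,dz],R) is not None and np.round(ik(g+G*R[:,1]+[0,0,dz],R)).tolist() for dz in (0,.15)])
for phi in range(-180,180,15):
  for s in (1,-1):
    out=[]
    for th in (0,30,60,75,90):
      R=toolR(phi,th,s); h=np.array([np.cos(np.radians(phi)),np.sin(np.radians(phi)),0])
      g=np.array([.508,.001,.18])+h*0.01
      q=ik(g+G*R[:,1],R); out.append('-' if q is None else str(np.round(q).astype(int).tolist()))
    if '-' not in out[:4]: print(phi,s,out)
print('t',state()['time_s'])
E
```

```text
t 1.45
grasp 120 1 [[39.0, 36.0, -12.0, 85.0, 8.0, 60.0, 146.0], [37.0, 29.0, -9.0, 74.0, 4.0, 78.0, 148.0]]
grasp 120 -1 [[20.0, 36.0, 17.0, 86.0, -12.0, 60.0, -20.0], [19.0, 29.0, 19.0, 75.0, -9.0, 78.0, -22.0]]
grasp -60 1 [[20.0, 36.0, 17.0, 86.0, -12.0, 60.0, -20.0], [19.0, 29.0, 19.0, 75.0, -9.0, 78.0, -22.0]]
grasp -60 -1 [[39.0, 36.0, -12.0, 85.0, 8.0, 60.0, 146.0], [37.0, 29.0, -9.0, 74.0, 4.0, 78.0, 148.0]]
-150 1 ['[-20, 15, 23, 101, -7, 65, -145]', '[-4, 2, 16, 124, -35, 37, -112]', '[19, 9, 11, 141, 260, 51, -35]', '[88, 43, -62, 144, 244, 36, 6]', '[9, 50, 32, 146, 243, 116, -2]']
-150 -1 ['[2, 15, -4, 101, 1, 64, 27]', '[3, 2, 9, 123, -35, 37, 67]', '[19, 9, 11, 141, 260, 51, 145]', '[88, 43, -62, 144, 244, 36, -174]', '[93, 73, -63, 143, 246, 35, -150]']
-135 1 ['[-18, 16, 21, 101, -6, 65, -130]', '[1, 7, 17, 119, -40, 47, -92]', '[25, 16, 10, 131, -82, 62, -38]', '[82, 41, -51, 132, -78, 45, -24]', '[85, 60, -52, 131, -78, 48, -10]']
-135 -1 ['[4, 15, -6, 100, 2, 65, 42]', '[11, 7, 5, 118, -38, 47, 86]', '[23, 17, 13, 131, -82, 63, 142]', '[89, 48, -61, 131, -72, 36,
[... 3678 characters left out ...]
 65, 126]', '[-6, 8, -17, 117, 40, 50, 87]', '[-28, 17, -13, 130, 78, 66, 37]', '[-38, 29, -9, 133, 86, 80, 19]', '[-44, 43, -3, 132, 88, 92, 5]']
135 -1 ['[-9, 15, 7, 101, -2, 64, -46]', '[-18, 7, -4, 118, 38, 49, -91]', '[-8, 21, -37, 129, 81, 74, -144]', '[-10, 36, -42, 132, 92, 98, -161]', '[-98, 73, 64, 134, 62, 32, -161]']
150 1 ['[16, 16, -22, 100, 7, 65, 141]', '[-1, 3, -17, 122, 37, 39, 106]', '[-26, 10, -12, 140, 94, 55, 35]', '[-37, 25, -7, 145, 104, 75, 11]', '[-45, 43, 0, 145, 104, 92, -8]']
150 -1 ['[-7, 15, 5, 101, -1, 64, -31]', '[-7, 3, -11, 123, 37, 39, -74]', '[10, 16, -50, 139, 96, 65, -143]', '[7, 40, -59, 144, 109, 104, -159]', '[-98, 75, 63, 146, 111, 32, 149]']
t 1.45
```

```bash
cat > s1.py <<'E'
from h import *
G=tcp_to_grasp
R=toolR(-60,0,1); g=np.array([.531,-.344,.080]); p=g+G*R[:,1]
move_ptp((p+[0,0,.13]).tolist(),R.tolist()); print('t',state()['time_s'])
im,d=grab_frame('wrist'); cv2.imwrite('pics/w1.png',im[:,:,::-1])
r=place_of('wrist','tray_grip'); 
for q in r[:3]: print(q['score'],q['point'],onplane('wrist',*q['point'],.08))
P=cloud('wrist',d); hsv=cv2.cvtColor(im,cv2.COLOR_RGB2HSV)
m=(np.hypot(P[...,0]-g[0],P[...,1]-g[1])<.12)&(P[...,2]>.07)&(P[...,2]<.1)&(hsv[...,0]<30)&(hsv[...,1]>40)
q=P[m]; print(m.sum(),cv2.minAreaRect((q[:,:2]*1000).astype(np.float32)),q.mean(0),np.percentile(q[:,2],[5,50,95]))
E
python3 s1.py
```

```text
t 2.7583
0.56 [320.0, 197.0] [ 0.53123035 -0.34092192  0.08      ]
0.17 [330.9, 130.1] [ 0.58443429 -0.32013855  0.08      ]
3721 ((528.7130737304688, -337.7668151855469), (157.92828369140625, 36.61518478393555), 32.98347473144531) [ 0.53455134 -0.34034613  0.09143788] [0.08986381 0.09159391 0.09276421]
```

View pics/w1.png

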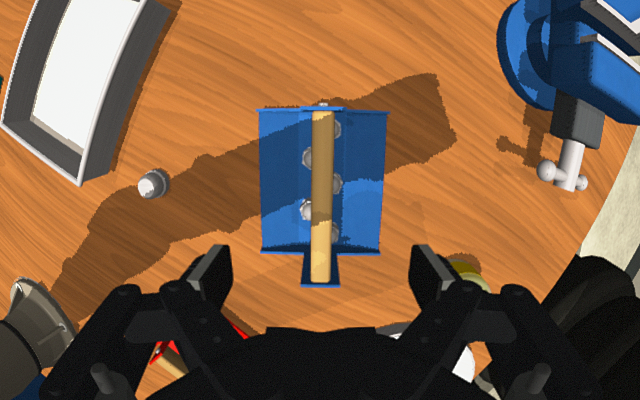

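The picture shows the blue tray with its bar almost exactly along the image's vertical from (323,112) to (320,285) between the open fingers, five nuts under it, and the bar centre at (320,197). I choose this blue tray, not the red one at scene (190,207). For the lamp I choose the black dock at scene (398,190), not the turquoise one at (356,177).

```bash
cat > s2.py <<'E'
from h import *
G=tcp_to_grasp
R=toolR(-60,0,1); g=np.array([.531,-.342,.079]); p=g+G*R[:,1]
print(move_l(p.tolist(),R.tolist(),feed=.12,stop_force=12)); print('t',state()['time_s'],state()['ee_pos'],p)
command_gripper(0.0,100); s=state(); print('t',s['time_s'],s['grip_width'],s['contact_force'])
move_l((p+[0,0,.02]).tolist(),None,feed=.05); s=state(); print(s['contact_force'],s['grip_width'])
move_l((p+[0,0,.13]).tolist(),None,feed=.12); s=state(); print('t',s['time_s'],s['contact_force'],s['grip_width'])
im,d=grab_frame('side'); cv2.imwrite('pics/s2.png',im[:,:,::-1])
E
python3 s2.py
```

```text
False
t 4.1 [ 0.53167195 -0.3425765   0.06133099] [ 0.531  -0.342   0.0603]
t 4.7333 0.19635755135902194 [ 0.54176597 -0.52315118  0.30134813]
[-0.39645529  0.17907581 -6.20781986] 0.19558854202930714
t 6.35 [ 0.62444799  0.33413196 -6.47281884] 0.19280727311477688
```

View pics/s2.png

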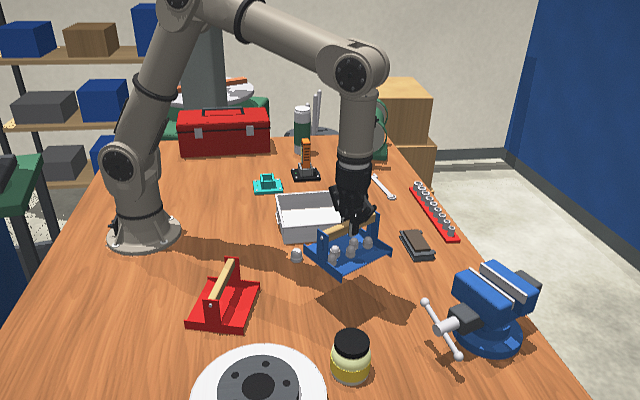

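The tray hangs level in the gripper at about (348,245) with the nuts still in it. The extra load is 6.4 N, where about 5.7 N was expected. Next I carry it to the bin.

```bash
cat > s3.py <<'E'
from h import *
G=tcp_to_grasp
phi=-95; h=np.array([np.cos(np.radians(phi)),np.sin(np.radians(phi)),0])
c=np.array([.508,.001,0])+.01*h
def pose(th,z):
    R=toolR(phi,th,1); return (c+[0,0,z]+G*R[:,1]).tolist(),R.tolist()
p,R=pose(0,.21); move_l(p,R,feed=.14); s=state(); print('t',s['time_s'],s['ee_pos'],np.round(s['joint_positions']))
im,d=grab_frame('side'); cv2.imwrite('pics/s3a.png',im[:,:,::-1])
p,R=pose(30,.175); move_l(p,R,feed=.03); s=state(); print('t',s['time_s'],np.round(s['joint_positions']))
for th in (45,60,72,84):
    p,R=pose(th,.168); move_l(p,R,feed=.012); s=state(); print(th,'t',s['time_s'],np.round(s['joint_positions']),np.round(s['contact_force'],2),round(s['grip_width'],3))
im,d=grab_frame('side'); cv2.imwrite('pics/s3b.png',im[:,:,::-1])
im,d=grab_frame('scene'); cv2.imwrite('pics/s3c.png',im[:,:,::-1])
E
python3 s3.py; python3 -c "
import cv2,numpy as np
a=cv2.imread('pics/s3a.png')[100:300,200:500];b=cv2.imread('pics/s3b.png')[100:300,200:500];c=cv2.imread('pics/s3c.png')[100:300,200:500]
cv2.imwrite('pics/s3.png',np.vstack([np.hstack([a,b]),np.hstack([c,c*0])]))"
```

```text
t 8.9333 [ 0.50712889 -0.00971282  0.19131629] [-16.  15.  18.  97.  -5.  69. -91.]
t 10.2583 [  6.  21.  16. 101. -36.  72. -58.]
45 t 10.875 [ 15.  28.  14. 101. -48.  80. -45.] [ 0.34  0.52 -2.88] 0.196
60 t 11.4333 [ 23.  36.  11. 100. -55.  89. -37.] [ 0.31  0.38 -2.91] 0.194
72 t 11.9083 [ 28.  43.   8.  98. -60.  96. -31.] [ 0.76  1.14 -2.96] 0.197
84 t 12.3833 [ 31.  50.   5.  97. -63. 103. -28.] [-0.2   0.35 -3.86] 0.196
```

View pics/s3.png

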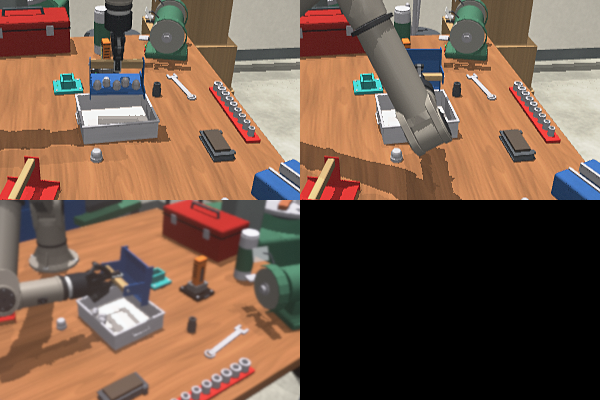

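```bash
python3 - <<'E'
from h import *
sleep(.3)
s=state(); print(s['time_s'],s['contact_force'])
im,d=grab_frame('wrist'); cv2.imwrite('pics/w4.png',im[:,:,::-1])
b,d=grab_frame('scene'); cv2.imwrite('pics/c4.png',cv2.resize(b[210:350,180:380] if 0 else b[190:350,160:360],None,fx=4,fy=4,interpolation=cv2.INTER_CUBIC)[:,:,::-1][:600])
E
```

```text
12.7833 [ 0.18171089  0.70394865 -3.44562743]
```

View pics/w4.png

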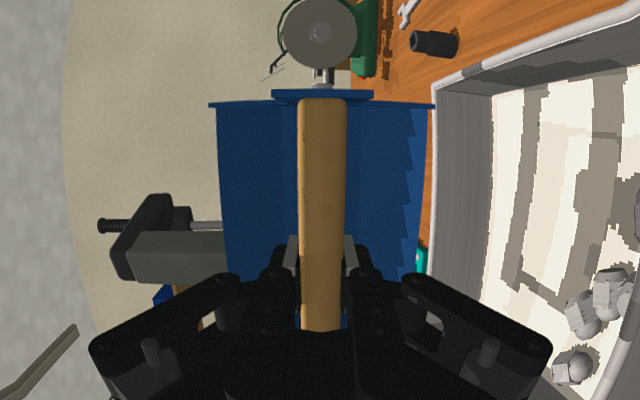

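```bash
python3 -c "
import cv2
a=cv2.imread('pics/s3c.png')[150:270,250:400];cv2.imwrite('pics/c4b.png',cv2.resize(a,None,fx=5,fy=5,interpolation=cv2.INTER_CUBIC))"
```

```text
(no output)
```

View pics/c4b.png

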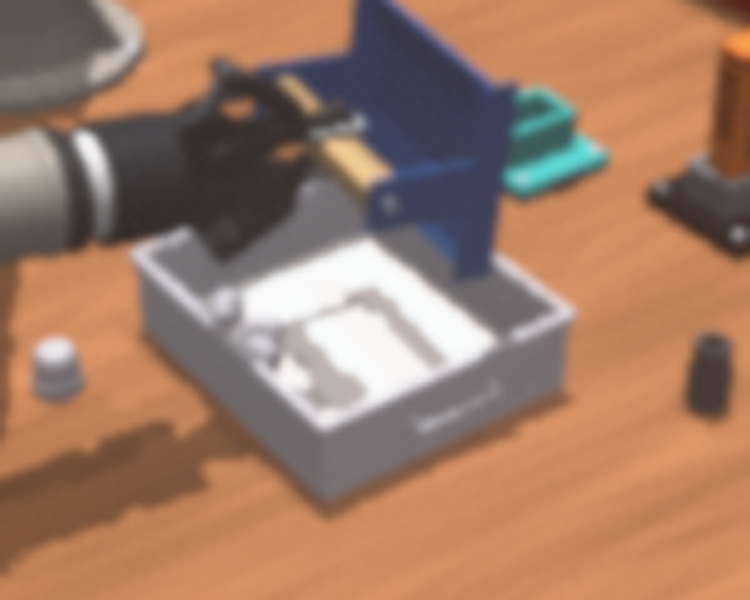

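The tray is empty, and nut clusters show in the bin at wrist (600,300) and (575,365). Next I level it, look down to count the nuts, and set it back.

```bash
cat > s5.py <<'E'
from h import *
G=tcp_to_grasp
phi=-95; h=np.array([np.cos(np.radians(phi)),np.sin(np.radians(phi)),0])
c=np.array([.508,.001,0])+.01*h
def pose(th,z):
    R=toolR(phi,th,1); return (c+[0,0,z]+G*R[:,1]).tolist(),R.tolist()
p,R=pose(60,.185); move_l(p,R,feed=.025)
p,R=pose(30,.20); move_l(p,R,feed=.025)
p,R=pose(0,.22); move_l(p,R,feed=.025)
R=toolR(-60,0,1); g=np.array([.531,-.342,.08]); p=g+G*R[:,1]
move_l((p+[0,0,.13]).tolist(),R.tolist(),feed=.2); s=state(); print('t',s['time_s'],s['contact_force'],s['grip_width'])
im,d=grab_frame('side'); cv2.imwrite('pics/s5.png',im[:,:,::-1])
im,d=grab_frame('scene'); cv2.imwrite('pics/s5c.png',im[:,:,::-1])
for cm in('scene','side'):
    for q in place_of(cm,'nut1'):
        if q['score']>.25: print(cm,round(q['score'],2),np.round(q['point']),np.round(onplane(cm,*q['point'],.015),3))
E
python3 s5.py;  python3 -c "
import cv2,numpy as np
a=cv2.imread('pics/s5c.png')[170:270,260:380];b=cv2.imread('pics/s5.png')[180:280,260:380];cv2.imwrite('pics/c5.png',cv2.resize(np.vstack([a,b]),None,fx=3,fy=3,interpolation=cv2.INTER_CUBIC))"
```

```text
t 16.8833 [ 0.24001547  0.3962288  -3.19599018] 0.19295515613654757
scene 0.47 [307. 216.] [ 0.484 -0.029  0.015]
scene 0.45 [305. 220.] [ 0.499 -0.044  0.015]
scene 0.38 [299. 210.] [ 0.438 -0.032  0.015]
```

View pics/s5.png

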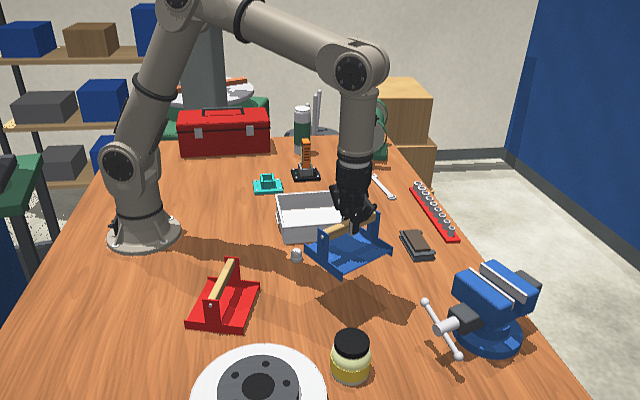

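View pics/c5.png

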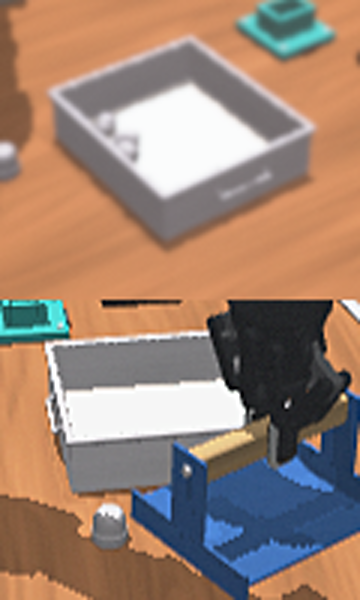

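The tray hangs level and empty at side (350,245), and the bench shows nothing new. Next I set it down gently.

```bash
cat > s6.py <<'E'
from h import *
G=tcp_to_grasp
R=toolR(-60,0,1); p=np.array([.5312,-.342,.0613])
move_l((p+[0,0,.010]).tolist(),R.tolist(),feed=.12)
print('touch',move_l((p+[0,0,-.004]).tolist(),R.tolist(),feed=.015,stop_force=2.0)); s=state(); print('t',s['time_s'],s['ee_pos'],s['contact_force'])
sleep(.1)
command_gripper(0.45,30); 
s=state(); print('t',s['time_s'],s['grip_width'],s['contact_force'])
command_gripper(1.0)
q=np.array(state()['ee_pos'])
move_l((q+[0,0,.05]).tolist(),None,feed=.08)
move_l((q+[0,0,.16]).tolist(),None,feed=.25); s=state(); print('t',s['time_s'],s['contact_force'])
im,d=grab_frame('wrist'); cv2.imwrite('pics/w6.png',im[:,:,::-1])
im,d=grab_frame('side'); cv2.imwrite('pics/s6.png',im[:,:,::-1])
P=cloud('side',d); hsv=cv2.cvtColor(im,cv2.COLOR_RGB2HSV)
m=(np.hypot(P[...,0]-.53,P[...,1]+.34)<.12)&(P[...,2]>.07)&(P[...,2]<.1)&(hsv[...,0]<30)&(hsv[...,1]>40)
print(np.percentile(P[m][:,2],[5,50,95]),P[m].mean(0))
E
python3 s6.py
```

```text
touch True
t 18.925 [ 0.53119651 -0.34190485  0.06067476] [-0.46975573 -0.54038683  5.30699496]
t 19.3667 0.453480328003825 [-0.25826989  0.47957631  0.90871922]
t 21.2583 [ 0.41294387 -0.8187496  -0.7979941 ]
[0.07391344 0.09002201 0.0938872 ] [ 0.53298399 -0.34673042  0.08703518]
```

View pics/w6.png

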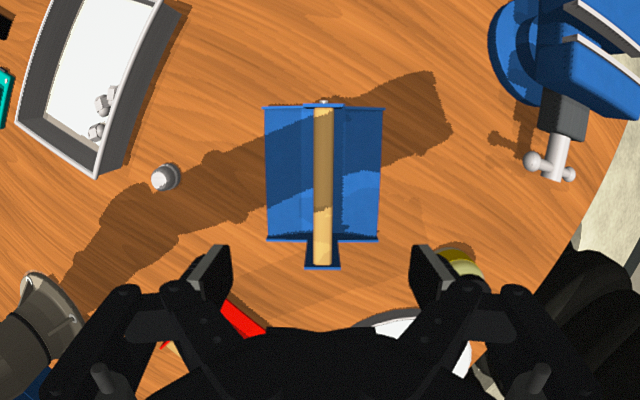

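View pics/s6.png

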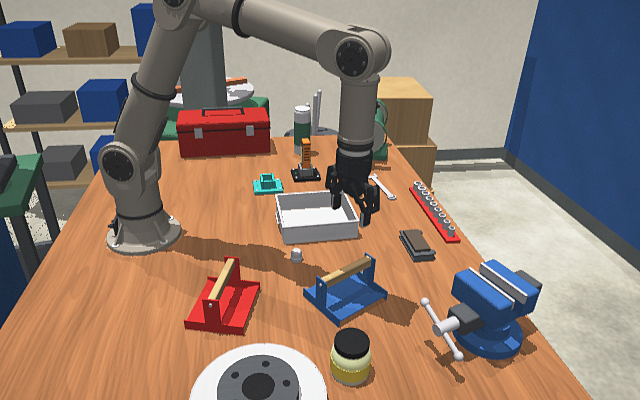

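The tray stands upright and empty, centred at about (323,185), and nuts show in the bin at about (103,100) and (97,130). Next I plan the lamp.

```bash
cat >> h.py <<'E'
def lampR_final(psi):
    e=np.array([np.cos(np.radians(psi)),np.sin(np.radians(psi)),0]); Z=np.array([0,0,1.])
    return np.column_stack([Z,np.cross(e,Z),e])
def lampR_dock(a):
    c,s=np.cos(np.radians(a)),np.sin(np.radians(a)); return np.array([[c,-s,0],[s,c,0],[0,0,1.]])
def tool_in_lamp(tau,sg):
    t=np.radians(tau); y=np.array([-np.sin(t),0,-np.cos(t)]); z=np.array([0,sg,0.]); return np.column_stack([np.cross(y,z),y,z])
def ik(p,R):
    try: return inverse_kinematics(list(p),R.tolist())
    except Exception: return None
def tcp_for(RL,oL,tau,sg,zg):
    RT=RL@tool_in_lamp(tau,sg); g=oL+RL@np.array([0,0,zg]); return g+tcp_to_grasp*RT[:,1],RT
LENS=np.array([-.016,0,.078])
E
python3 - <<'E'
from h import *
RLd=lampR_dock(4); oL=np.array([.522,.329,.015])
for tau in (0,15,30,45):
  for sg in (1,-1):
    p,R=tcp_for(RLd,oL,tau,sg,.098); q=ik(p,R); q2=ik(p+[0,0,.12],R)
    print('dock',tau,sg,None if q is None else np.round(q).astype(int).tolist(),None if q2 is None else np.round(q2).astype(int).tolist())
    out=[]
    for psi in range(-180,180,20):
        RL=lampR_final(psi); o=np.array([.508,.001,.156])-RL@LENS
        p,R=tcp_for(RL,o,tau,sg,.098); q=ik(p,R)
        if q is not None: out.append(f"{psi}:{np.round(q).astype(int).tolist()}")
    print('   ',' '.join(out))
E
```

```text
dock 0 1 [-21, 33, -19, 86, 12, 63, 51] [-22, 28, -19, 76, 9, 78, 54]
    -140:[92, 67, -58, 135, -82, 39, -92] -120:[60, 49, -22, 118, -71, 79, -109] -100:[23, 54, 21, 100, -74, 115, -110] -80:[53, 67, -39, 80, -35, 98, -141] -60:[42, 74, -41, 61, -27, 116, -146] 60:[-49, 78, 53, 64, 18, 114, -28] 80:[-43, 60, 15, 81, 46, 109, -53] 100:[-54, 54, 18, 100, 54, 94, -59] 120:[-53, 47, 8, 118, 71, 89, -74] 140:[-51, 44, 2, 136, 91, 88, -90]
dock 0 -1 [-37, 31, 5, 86, -3, 62, -117] [-36, 26, 4, 77, -2, 77, -119]
    -140:[92, 67, -57, 135, -82, 39, 88] -120:[42, 47, 0, 118, -78, 93, 75] -100:[44, 53, -9, 99, -62, 97, 62] -80:[37, 60, -11, 80, -51, 110, 53] -60:[42, 74, -41, 61, -27, 116, 34] 60:[-49, 78, 53, 64, 18, 114, 152] 80:[-34, 59, 1, 81, 53, 116, 122] 100:[-26, 54, -20, 99, 70, 116, 110] 120:[-22, 52, -31, 117, 84, 116, 101] 140:[-68, 47, 22, 137, 88, 74, 89]
dock 15 1 [-18, 43, -21, 71, 7, 82, 56] [-19, 38, -22, 61, 5, 95, 56]
    -140:[-9, 50, 64, 139, 256, 116, -110] -120:[56, 36, -19, 119, -68, 71, -119] -100:[49, 44, -18, 101, -53, 84, -128] -80:[41, 52, -19, 83, -41, 99, -13
[... 2092 characters left out ...]
 -35] 140:[-30, 7, -2, 129, 64, 49, -29] 160:[-18, -1, -5, 138, 78, 29, -20]
dock 45 -1 None None
    -180:[-61, -13, 52, 143, 96, 14, 174] -160:[0, -2, 15, 139, -81, 24, 17] -140:[19, 7, 7, 129, -67, 46, 27] -120:[25, 17, 4, 117, -55, 61, 34] -100:[29, 25, -2, 103, -44, 74, 39] -80:[28, 34, -6, 89, -34, 85, 43] -60:[24, 41, -9, 76, -24, 97, 49] -40:[18, 47, -12, 65, -15, 107, 58] -20:[12, 51, -15, 58, -4, 114, 68] 20:[-4, 51, -10, 58, 14, 116, 98] 40:[0, 50, -31, 65, 33, 115, 102] 60:[6, 51, -52, 75, 51, 116, 104] 80:[10, 49, -62, 88, 61, 113, 111] 100:[11, 41, -62, 101, 65, 101, 122] 120:[15, 30, -62, 115, 69, 85, 133] 140:[23, 16, -62, 127, 73, 62, 145] 160:[-87, -7, 62, 140, 82, 35, 159]
```

```bash
cat > s7.py <<'E'
from h import *
R0=np.array([[0,0,1],[-1,0,0],[0,-1,0.]])
move_ptp([.51,-.06,.28],R0.tolist()); print('t',state()['time_s'])
im,d=grab_frame('wrist'); cv2.imwrite('pics/w7a.png',im[:,:,::-1])
P=cloud('wrist',d); m=(np.hypot(P[...,0]-.508,P[...,1])<.17)&(P[...,2]>.052)&(P[...,2]<.068); print('bin',m.sum(),cv2.minAreaRect((P[m][:,:2]*1000).astype(np.float32)))
for q in place_of('wrist','nut1'):
    if q['score']>.2: print(round(q['score'],2),np.round(q['point']),np.round(onplane('wrist',*q['point'],.015),3))
p,R=tcp_for(lampR_dock(4),np.array([.522,.329,.015]),12,1,.10)
move_ptp((p+[0,0,.15]).tolist(),R.tolist()); s=state(); print('t',s['time_s'],np.round(s['joint_positions']))
im,d=grab_frame('wrist'); cv2.imwrite('pics/w7b.png',im[:,:,::-1])
P=cloud('wrist',d)
for nm,lo,hi,r in (('top',.138,.155,.05),('dockbase',.008,.02,.085),('rim',.04,.05,.05)):
    m=(np.hypot(P[...,0]-.522,P[...,1]-.329)<r)&(P[...,2]>lo)&(P[...,2]<hi); q=P[m]
    if len(q)>5: print(nm,len(q),cv2.minAreaRect((q[:,:2]*1000).astype(np.float32)),q.mean(0))
E
python3 s7.py
```

```text
t 22.4667
bin 5018 ((506.9010925292969, 3.5374298095703125), (228.96815490722656, 198.95657348632812), 2.220906972885132)
0.87 [296. 143.] [ 0.477 -0.031  0.015]
0.87 [333. 176.] [ 0.526 -0.076  0.015]
0.75 [312. 175.] [ 0.499 -0.074  0.015]
0.72 [260. 150.] [ 0.429 -0.039  0.015]
0.68 [313. 156.] [ 0.5   -0.049  0.015]
t 24.0167 [-21.  35. -19.  61.   4.  96.  57.]
top 1579 ((519.6871337890625, 336.08416748046875), (27.67607307434082, 42.06138229370117), 3.709642171859741) [0.51904035 0.33572036 0.14412006]
dockbase 3010 ((521.4672241210938, 336.10302734375), (103.13255310058594, 89.65335845947266), 3.1333301067352295) [0.51359591 0.33445846 0.01462181]
rim 599 ((519.50439453125, 335.94427490234375), (46.59901428222656, 62.78512954711914), 3.79240083694458) [0.50799368 0.32828618 0.04454647]
```

View pics/w7a.png

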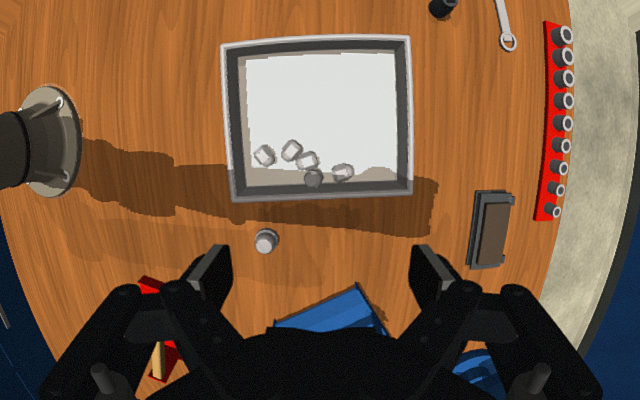

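View pics/w7b.png

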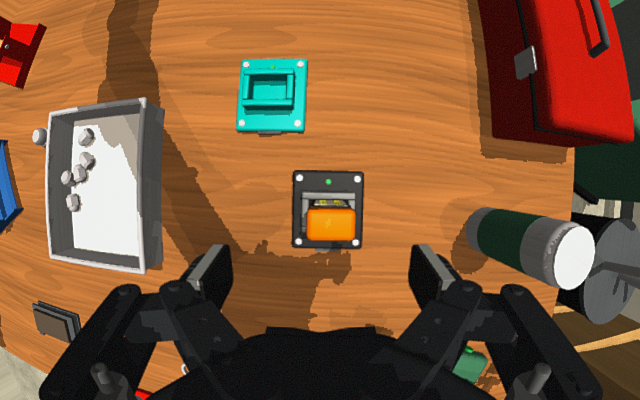

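All five nuts lie in the bin, at wrist (264,156), (291,150), (307,160), (313,178) and (343,171). In the second picture the lamp stands in the black dock at (330,222), with its panel on the side towards the robot. Spray can and toolbox are clear. Next I grasp it.

```bash
cat > s8.py <<'E'
from h import *
RLd=lampR_dock(3.7); oL=np.array([.520,.3345,.015])
p,R=tcp_for(RLd,oL+RLd@np.array([.003,0,0]),12,1,.10)
np.save('grasp.npy',np.r_[p])
move_l((p+[0,0,.07]).tolist(),R.tolist(),feed=.15)
print(move_l(p.tolist(),R.tolist(),feed=.08,stop_force=8)); s=state(); print('t',s['time_s'],s['ee_pos'],p,s['contact_force'])
command_gripper(0.0,60); sleep(.2); s=state(); print('t',s['time_s'],s['grip_width'],s['contact_force'],s['wrist_torque'])
im,d=grab_frame('side'); cv2.imwrite('pics/s8.png',cv2.resize(im[100:220,220:400],None,fx=4,fy=4)[:,:,::-1])
E
python3 s8.py
```

```text
False
t 25.775 [0.51952112 0.33482725 0.0973656 ] [0.5191139  0.3344427  0.09670864] [-1.23742188 -0.64697083  1.0902036 ]
t 26.45 0.47823286175714474 [0.37775096 0.38994705 3.37796471] [ 0.11716369 -0.14628567 -0.04301585]
```

View pics/s8.png

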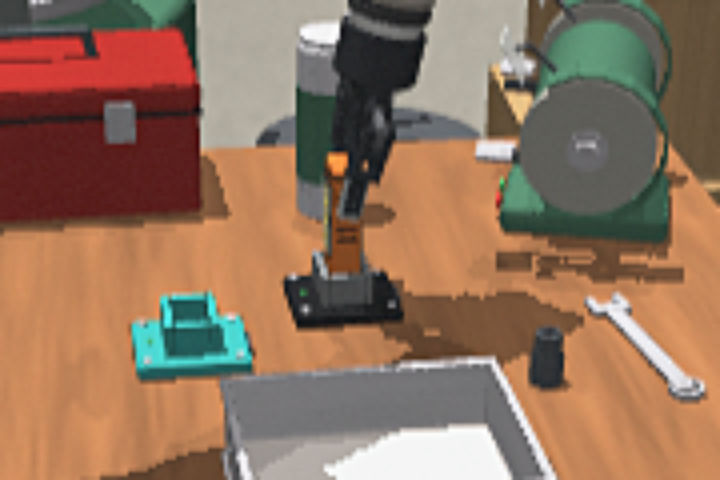

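```bash
cat > s9.py <<'E'
from h import *
p=np.load('grasp.npy'); R=lampR_dock(3.7)@tool_in_lamp(12,1)
print(move_l((p+[0,0,.04]).tolist(),R.tolist(),feed=.04,stop_force=15)); s=state(); print('t',s['time_s'],s['ee_pos'],s['contact_force'],s['grip_width'])
print(move_l((p+[0,0,.14]).tolist(),R.tolist(),feed=.12,stop_force=15)); s=state(); print('t',s['time_s'],s['contact_force'],s['wrist_torque'],s['grip_width'])
im,d=grab_frame('side'); cv2.imwrite('pics/s9.png',cv2.resize(im[60:220,220:400],None,fx=3,fy=3)[:,:,::-1])
im,d=grab_frame('wrist'); cv2.imwrite('pics/w9.png',im[:,:,::-1])
off=np.array([.003,0,0])
for psi in (80,90,100,110):
    for h in (.156,.24):
        RL=lampR_final(psi); o=np.array([.507,.002,h])-RL@LENS
        pp,RR=tcp_for(RL,o+RL@off,12,1,.10); q=ik(pp,RR); print(psi,h,None if q is None else np.round(q).astype(int).tolist())
print(np.round(state()['joint_positions']))
E
python3 s9.py
```

```text
False
t 27.65 [0.51892489 0.33425913 0.13632881] [-0.33371423 -0.26123375 -2.10017021] 0.48650064975108565
False
t 28.6333 [ 0.5585424  -0.24818317 -1.69857339] [-0.00504938 -0.30746729  0.08585139] 0.4850540588613492
80 0.156 [-40, 53, 11, 83, 44, 105, -53]
80 0.24 [-40, 46, 10, 82, 47, 110, -47]
90 0.156 [-39, 48, 3, 92, 52, 101, -57]
90 0.24 [-39, 41, 3, 91, 54, 107, -50]
100 0.156 [-41, 44, 0, 101, 58, 96, -60]
100 0.24 [-37, 36, -5, 100, 61, 103, -54]
110 0.156 [-42, 40, -2, 110, 64, 92, -64]
110 0.24 [-36, 32, -9, 109, 67, 99, -56]
[-21.  36. -19.  61.   4.  95.  56.]
```

View pics/s9.png

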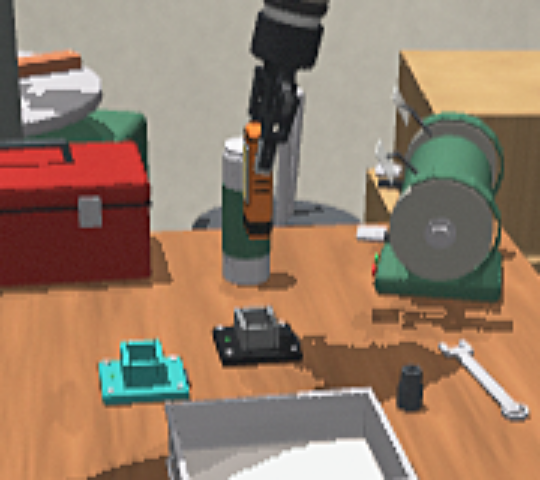

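View pics/w9.png

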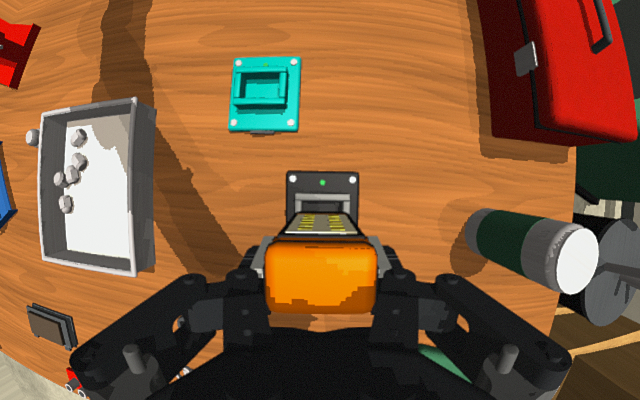

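The lamp hangs free above the dock with its pale panel on the robot side, at wrist (320,225). Next I turn it and bring it over the bin.

```bash
cat > s10.py <<'E'
from h import *
off=np.array([.003,0,0])
def fin(h,psi=100):
    RL=lampR_final(psi); o=np.array([.507,.002,h])-RL@LENS
    return tcp_for(RL,o+RL@off,12,1,.10)
p,R=fin(.25); move_l(p.tolist(),R.tolist(),feed=.09); s=state(); print('t',s['time_s'],np.round(s['joint_positions']))
p,R=fin(.155); move_l(p.tolist(),R.tolist(),feed=.06); s=state(); print('t',s['time_s'],np.round(s['joint_positions']),s['ee_pos'],p,s['grip_width'],s['contact_force'])
for c in ('side','scene','wrist'):
    im,d=grab_frame(c); cv2.imwrite(f'pics/{c}10.png',im[:,:,::-1]); np.save(f'{c}10.npy',d)
    print(c,[(round(q['score'],2),np.round(q['point']),np.round(onplane(c,*q['point'],.155),3)) for q in place_of(c,'lens')[:2]])
E
python3 s10.py
```

```text
t 32.55 [-47.  35.   9. 100.  57.  98. -49.]
t 34.2833 [-47.  44.   8. 101.  55.  92. -58.] [0.50647881 0.00569713 0.17042535] [0.506356   0.0056523  0.17011205] 0.4850957421706297 [-0.29049119 -0.7533997  -1.88100244]
side [(0.66, array([316., 178.]), array([0.509, 0.013, 0.155]))]
scene [(0.95, array([317., 181.]), array([ 0.508, -0.003,  0.155])), (0.71, array([298., 189.]), array([ 0.514, -0.075,  0.155]))]
wrist [(0.71, array([318., 222.]), array([0.506, 0.002, 0.155]))]
```

View pics/side10.png

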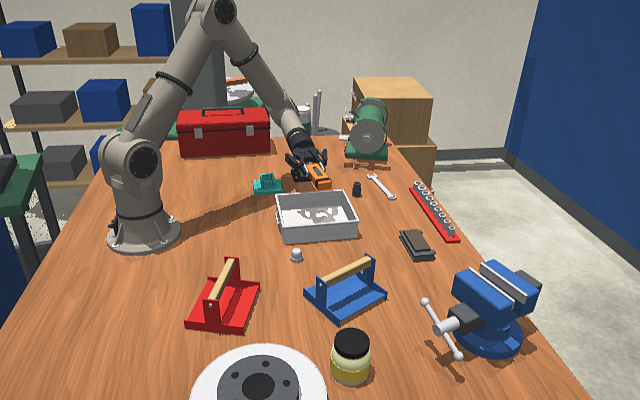

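View pics/scene10.png

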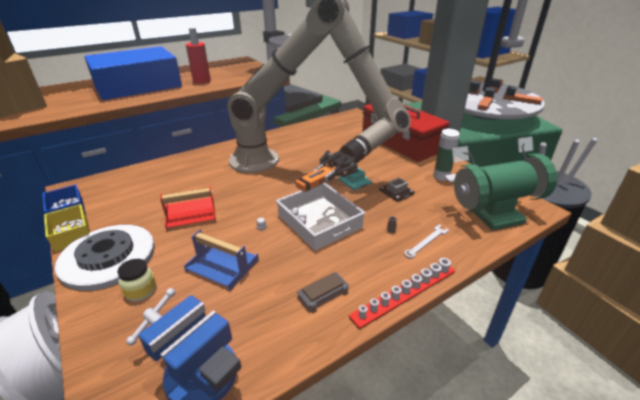

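View pics/wrist10.png

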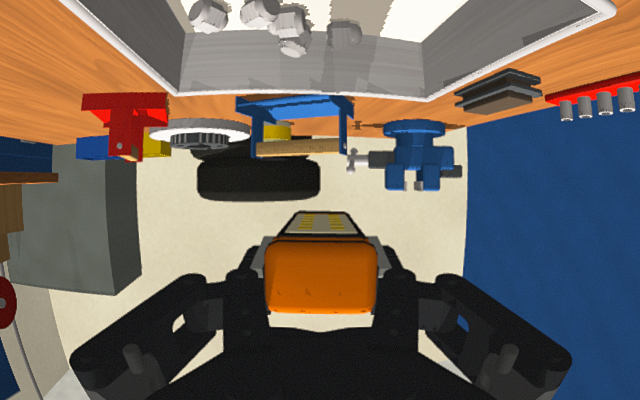

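```bash
python3 - <<'E'
from h import *
s0=state(); print(s0['time_s'],np.abs(s0['joint_velocities']).max())
for c in('side','scene'):
    d=np.load(c+'10.npy'); im=cv2.cvtColor(cv2.imread(f'pics/{c}10.png'),cv2.COLOR_BGR2HSV); P=cloud(c,d)
    o=(im[...,0]<16)&(im[...,1]>150)&(im[...,2]>80)&(np.hypot(P[...,0]-.507,P[...,1]-.0)<.12)&(P[...,2]>.14)&(P[...,2]<.22)
    q=P[o]; print(c,'orange',len(q),np.percentile(q,[2,50,98],axis=0).round(3).tolist())
    top=q[q[:,2]>np.percentile(q[:,2],60)]
    A=np.c_[top[:,:2],np.ones(len(top))]; k=np.linalg.lstsq(A,top[:,2],rcond=None)[0]; print('slope deg',np.degrees(np.arctan(k[:2])))
    red=((im[...,0]<8)|(im[...,0]>172))&(im[...,1]>150)&(P[...,1]>.45)&(P[...,2]>.02)&(P[...,0]<.6)
    r=P[red]; print('toolbox',len(r),np.percentile(r,[1,99],axis=0).round(3).tolist())
    arm=(im[...,1]<90)&(P[...,2]>.12)&(P[...,1]>.1)&(P[...,1]<.55)&(P[...,0]>.1)&(P[...,0]<.75)
    a=P[arm]; 
    from scipy.spatial import cKDTree
    dd,ii=cKDTree(r).query(a); j=dd.argmin(); print('arm-toolbox min',dd[j],a[j],r[ii[j]])
K,R,t=cam('scene')
a=cv2.imread('pics/scene10.png')[75:205,280:440]; cv2.imwrite('pics/c10.png',cv2.resize(a,None,fx=4.6,fy=4.6,interpolation=cv2.INTER_CUBIC))
E
```

```text
34.5833 0.11173139024944947
side orange 241 [[0.487, -0.08, 0.163], [0.513, -0.064, 0.181], [0.54, 0.05, 0.187]]
slope deg [1.00217555 0.36140933]
toolbox 3521 [[0.048, 0.54, 0.022], [0.399, 0.71, 0.148]]
arm-toolbox min 0.0038682723075473707 [0.13845281 0.54862552 0.12402097] [0.14229395 0.54817013 0.12406331]
scene orange 283 [[0.488, -0.077, 0.166], [0.524, -0.032, 0.183], [0.541, 0.045, 0.187]]
slope deg [0.25428384 0.2473217 ]
toolbox 1508 [[0.065, 0.544, 0.021], [0.407, 0.721, 0.148]]
arm-toolbox min 0.010846971813494387 [0.10685518 0.54768831 0.12061426] [0.10390688 0.54338695 0.13012545]
```

View pics/c10.png

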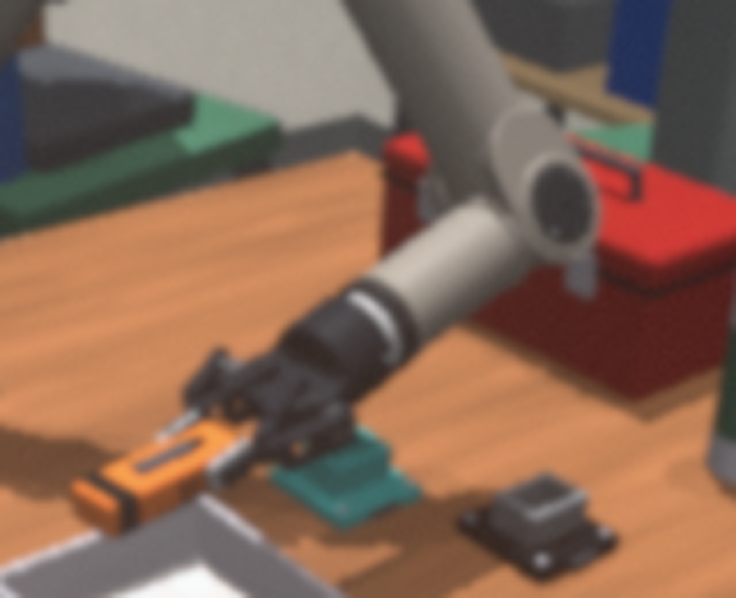

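```bash
python3 - <<'E'
from h import *
sleep(.5); s=state(); print(s['time_s'],s['ee_pos'],s['grip_width'],np.abs(s['joint_velocities']).max(),s['contact_force'])
print(job_done())
E
```

```text
35.0833 [0.50633463 0.00563802 0.17010383] 0.4866521407465872 0.07886578397737161 [-0.933697    0.19170892 -2.19831942]
the job is handed in; nothing more can be done
None
```

The job is done and handed in at 35 s of the 72 s allowed; no verdict is reported.

- **Tray and nuts:** I carried the blue tray to the bin and tipped it to 84°. A wrist picture from above showed all five nuts lying in the bin. The empty tray is back at its starting place, upright, set down at the first light touch (about 5 N).
- **Lamp:** I drew it straight up out of the black dock and turned it panel down. It is held over the bin with the panel about 15 cm above the floor.
- **Last checks:**
  - The lamp is level to within about 1°, and the grip and arm were steady.
  - The other things on the bench looked unmoved in the side picture.
- **Readings that disagreed:**
  - The scene and wrist cameras put the panel within 5 mm of the bin's middle, while the less certain side camera put it about 11 mm off.
  - The automatic distance check gave only 4–11 mm between arm and toolbox. I take those points to be the toolbox's own grey latches, because the pictures show the arm well clear.
  - The tray's load read up to about 0.7 N above the stated weight when full and up to about 0.6 N below it just after tipping.

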